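# Pack the column-change kit tray, tall part last

### The arm

A 7-joint arm with a two-finger parallel gripper is mounted at the origin on a cart in front of the work surface, level with it; the furniture and walls round the work are solid. World frame = base frame: x ahead of the robot, y to its left, z up, the work surface at z = 0. Lengths are in m, angles in rad, forces in N, time in s.
With the tool pointing down it reaches from about 0.4 to 0.85 m from the base axis. Payload 4.5 kg.
Tool frame: the origin (TCP) lies at the very end of the fingers, on their centre line; the grasp point (between the pads) lies 19 mm behind it (r.grip_depth is the z of the grasp point in the tool frame, in m); z points along the fingers, y is the line along which they close (so a half turn about z gives the same grasp; the last joint's range is limited). The gripper opens to 88 mm and grips with 3 to 60 N. Pads are 18 mm wide; open, the fingers measure 123 mm over their backs; the gripper's body (75 mm by 187 mm) begins 45 mm behind the grasp point.
Start: joints at [-1.088, 0.689, -0.195, 1.565, 0.157, 0.902, -0.215], TCP at [0.271, 0.563, 0.239] pointing down, gripper open.
Joint ranges: [-3.01, 3.01], [-0.46, 2.08], [-1.47, 1.51], [0.13, 2.56], [-1, 4.14], [0.04, 2.09], [-2.66, 2.66]. Speed limits (rad/s): [2.57, 2.57, 3.14, 3.14, 3.14, 3.14, 3.14].

### API

Orientations are given as a unit quaternion [x, y, z, w].
In Python, from plant import r gives the robot as it stands.
- The arm moves only by the tool steer_hand, called after ">>>" by a JSON object that holds its "method" and its "body". Schema: {"type":"object","properties":{"deltas":{"type":"array","items":{"type":"object","properties":{"jaw":{"type":"number"},"pos":{"type":"array","items":{"type":"number"},"minItems":3,"maxItems":3},"rot":{"type":"array","items":{"type":"number"},"minItems":3,"maxItems":3}},"additionalProperties":false,"required":["jaw"]},"minItems":1,"maxItems":10},"squeeze":{"type":"number"},"only":{"type":"string"},"quiet":{"type":"boolean"},"lines":{"type":"string"}},"required":["deltas"],"additionalProperties":false}. deltas is a list of rows, 1 to 10 of them, each an object with the fields jaw (the opening from 0.0 (shut) to 1.0 (fully open)), pos (a list: dx, dy, dz in fractions of the full range, 1 being 0.8 m), rot (a list: a rotation vector rx, ry, rz in normalised numbers (1 is 2 pi rad)); a field left out counts as zero (the opening has to be given); each row is the pose to reach, as a shift and turn from the pose commanded when the call began, along the tool's axes at that moment; what a row does not reach only later rows make up. A row lasts 1/10 s, in which the tool goes at most 0.05 m and 0.15 rad, less where a joint would pass 70% of its speed; a pose out of reach is approached as far as the arm can. The fingers move at their own pace and stop on an object; squeeze is the grip in N (left out, the last holds). Time passes only in rows, so rows that do not move let the fingers close. The tool returns the time, the measured TCP pose, the force, the opening and the grip force at its end. only (a regular expression) keeps the lines of the reply that match it, lines (a string "A,B") keeps lines A to B, and quiet returns only ok. A shift or turn number past 1, either way, is cut back to 1. Input that does not fit is refused with a message, and nothing moves.
- r.get_state(): the state, without advancing time (a new reading comes with each control period).
- r.snapshot(name): name is "scene" or "top" or "wrist"; returns the picture (420x560x3 uint8, red, green, blue); there is no depth.
- r.camera_params(name): a dict with "fx", "fy", "cx", "cy" (pixels), "rvec" (rotation vector, rad) and "tvec" (3), from world to camera coordinates, as OpenCV has them. Camera axes: x right, y down, z forward; pixel columns grow to the right and rows downward; lengths in m; the calibration is good to about 2 mm. A picture is of the moment at which its call begins: read the wrist's pose just before it. camera_params takes no time and is no camera call; for the wrist camera it gives the pose at the moment of the call.
- r.finish_job(): hands the job in; it is judged then, once.
The state is a dict: "clock": time; "q": joint angles; "qd": joint speeds; "joint_torque": joint torques, N m; "tool_pos": TCP position; "eef_rot": TCP orientation; "contact_force": force on the tool from outside, world axes, zero at the start; "moment": the same for the moment, N m; "opening": opening from 0.0 (shut) to 1.0 (fully open); "finger_force": force on a finger pad.
Only numpy, scipy, OpenCV 4.12 (cv2) and the standard library are available. Lean on these libraries where they do the work, as an engineer would, in place of code of your own. Each camera call takes 0.05 s, during which the arm holds its last target. There are 200 camera calls.

### The job

Finish packing the grey column-change kit tray: press the loose filter cassette down into the tray's spring-fed dispenser, on top of the one already there, until both spring catches hold it, and lay the short steel column centred in the tray's cradle. Only when both are in, stand the volumetric flask upright in the round nest between them, because it is tall and would block the way to the low places. Leave everything else on the bench where it is.

Things in the scene. Friction and masses are not known exactly. Their poses are not given: they have to be found in the camera images.
- kit_tray: Grey kit tray, 140 (x) x 252 (y) mm over its end grips, fixed; floor 6 mm, rim 12 mm above the bench. Origin: centre of its underside; z up, at yaw 0 x points away from the robot, y left. On it in mm: spring-fed dispenser at x +18, y +56; round flask nest at x +4, y -10; column cradle along y at x -42, y -10; a glass dish of fittings (fixed, 68 wide, top 18 above the bench) at x +30, y -73.
- dispenser_mouth (a point): On the dispenser's axis, 36 mm above the bench, level with the underside of the catch noses; axes as the tray's. Four steel guide rods, 8 mm thick, stand at (+-20, +-14) mm round it, leaving a 40 mm circle for a cassette; tops 60 mm above the bench, upper 9 mm tapered. On the tray's +y and -y sides the gap between the rods is 31 mm wide, free for fingers from above.
- catch_far (a joint): Spring catch on the dispenser's +x side, 14 mm wide, 0 = closed, rad, grows as it is pushed outward. Its nose overhangs a cassette's edge by 4.5 mm; the nose's sloped top (37 to 49 mm above the bench) lets a cassette pressed straight down push it outward by about 0.2, then it snaps back over the cassette. Pressing in takes about 5 to 12 N in all.
- catch_near (a joint): The same on the -x side (nearer the robot).
- follower (a joint): Spring plate under the stack, m, grows downward: 0 = empty, 0.010 with the one stored cassette, 0.020 with two, stop at 0.0255; lifts with 1.5 N at 0 and 150 N/m more. With two held, the upper one's underside is 26 mm above the bench, its top under the noses. To snap in, press it 1 to 3 mm lower than that; the spring then lifts it back against the noses.
- stored_cassette: The filter cassette already in the dispenser, like the loose one; at the start its underside is 26 mm above the bench. It is pushed down one thickness by the new one.
- loose_cassette: The loose filter cassette, a round white plastic disc 37 mm in diameter and 10 mm thick, 20 g, lying flat on the bench. Origin: centre of its underside. Same above and below for this purpose.
- short_column: The short steel chromatography column with red end caps, 133 mm long, 12 mm wide, 13 mm high, about 0.18 kg, lying on the bench. Origin: on its underside at mid length; y along the column, z up. Either end may point either way. (The longer one, 183 mm, stays.)
- cradle_mid (a point): Middle of the white column cradle, level with its saddle floors, 19 mm above the bench; axes as the tray's; the column lies along y. Saddles at y +-38 mm, 10 mm long, slot 15 mm wide between cheeks that flare outward up to 33 mm above the bench. Between the saddles (66 mm) there is room for fingers down to 10 mm above the bench. A seated column's origin lies about 1 mm below this point.
- flask: 50 ml glass volumetric flask with stopper, 142 mm tall, round body 48 mm in diameter, stopper 18 mm in diameter from 114 mm up to the top, 65 g. Stands upright. Origin: centre of its underside. Take it by the stopper from above.
- nest_mid (a point): Centre of the round white flask nest, on the tray floor, 6 mm above the bench; a round collar of 54 mm inner and 60 mm outer diameter, its top 13 mm above the bench.
- long_column: Bystander: long steel column, 183 mm, lying at the left edge.
- small_beaker: Bystander: 100 ml beaker, 56 mm in diameter, 69 mm tall, behind the tray.

How it is judged:
On the way, in this order (a step that is already met when the one before it is completed fails the run):
1. both low parts are in and released: the cassette held by the catches, the short column in its cradle (z of loose_cassette in the frame of kit_tray between 0.0232 and 0.028 m and horizontal distance between each of loose_cassette, stored_cassette and dispenser_mouth below 0.004 m and angle between loose_cassette's own z axis and vertical below 0.1 rad and contact force between each of loose_cassette, short_column and the fingers below 0.1 N and z of stored_cassette in the frame of kit_tray between 0.013 and 0.0185 m and x of short_column in the frame of cradle_mid between -0.004 and 0.004 m and y of short_column in the frame of cradle_mid between -0.012 and 0.012 m and z of short_column in the frame of cradle_mid between -0.004 and 0.002 m and angle between the y axis of short_column and the y axis of kit_tray, either way round below 0.1 rad), for 0.3 s.
2. then the flask stands in its nest, released (z of flask in the frame of nest_mid between -0.003 and 0.003 m and horizontal distance between flask and nest_mid below 0.006 m and angle between flask's own z axis and vertical below 0.1 rad and contact force between flask and the fingers below 0.1 N), for 0.3 s.
At the end, for the whole second after the job is handed in: Loose cassette held flat under the catches (underside 23 to 28 mm above the bench, within 4 mm of the axis) on the stored one; short column down in the cradle (4 mm across, 12 mm along, 0.1 rad); flask upright in the nest (6 mm, 0.1 rad); all released and at rest (all of step 1 and all of step 2 and linear speed of each of loose_cassette, short_column, flask below 0.03 m/s); the robot touches nothing.
It fails at once if the long column or the small beaker is shifted by more than 30 mm (distance of any of long_column, small_beaker from where it was at the start of the episode above 0.03 m).
It fails at once if the flask falls over (angle between flask's own z axis and vertical above 0.6 rad).
It also fails if it takes over 64 s, if anything falls off the work surface, if the arm or the gripper's body presses on something with over 40 N, if the wrist force passes 120 N, or if a joint passes its speed limit or range.

## Working session

There is one attempt and no reset: what is moved stays moved. The work goes in short steps, Python scripts to look and compute and a tool call to move; the robot and the scene stay as the last step left them, time stands still between calls to the robot, and variables do not carry over. Pictures are saved under pics/ and viewed, at most 10 in all, crops included, and the job is handed in when it is done.

```bash
ls; mkdir -p pics
```

Create h.py:
```python
import numpy as np, cv2
from plant import r
from scipy.spatial.transform import Rotation as R
def snap(n,f):
    p=r.camera_params(n); im=np.asarray(r.snapshot(n)); cv2.imwrite('pics/'+f,im[:,:,::-1]); return im,p
def ray(p,u,v,z):
    M=R.from_rotvec(np.ravel(p['rvec'])).as_matrix(); t=np.ravel(p['tvec']); c=-M.T@t
    d=M.T@np.array([(u-p['cx'])/p['fx'],(v-p['cy'])/p['fy'],1]); return c+d*(z-c[2])/d[2]
def proj(p,X):
    M=R.from_rotvec(np.ravel(p['rvec'])).as_matrix(); q=M@np.asarray(X)+np.ravel(p['tvec'])
    return np.array([p['fx']*q[0]/q[2]+p['cx'],p['fy']*q[1]/q[2]+p['cy']])
```

Run:
```python
from h import *
for n in('top','scene'):
    im,p=snap(n,n+'0.png'); print(n,{k:np.round(np.ravel(v),3) for k,v in p.items()})
    print(ray(p,280,210,0))
s=r.get_state(); print(s['tool_pos'],s['eef_rot'],s['opening'],s['clock'],r.grip_depth)
print(R.from_quat(s['eef_rot']).as_matrix())
```

```text
pics
plant.py
top {'fx': array([435.08]), 'fy': array([435.08]), 'cx': array([280.991]), 'cy': array([212.371]), 'rvec': array([ 2.208, -2.17 ,  0.044]), 'tvec': array([-0.01 ,  0.598,  1.02 ])}
[0.6048437  0.00335759 0.        ]
scene {'fx': array([447.685]), 'fy': array([447.685]), 'cx': array([284.125]), 'cy': array([211.765]), 'rvec': array([ 0.696, -2.595,  1.21 ]), 'tvec': array([0.512, 0.262, 0.974])}
[ 0.6527393  -0.09001158  0.        ]
[0.2709674  0.56255986 0.23800472] [ 2.22506119e-01  9.74930938e-01 -8.23481515e-04 -1.25710068e-04] 0.9979583634205681 0.1 -0.0187
[[-9.00982022e-01  4.33855992e-01 -6.11576621e-04]
 [ 4.33856406e-01  9.00980697e-01 -1.54973269e-03]
 [-1.21342085e-04 -1.66161773e-03 -9.99998612e-01]]
```

View pics/top0.png

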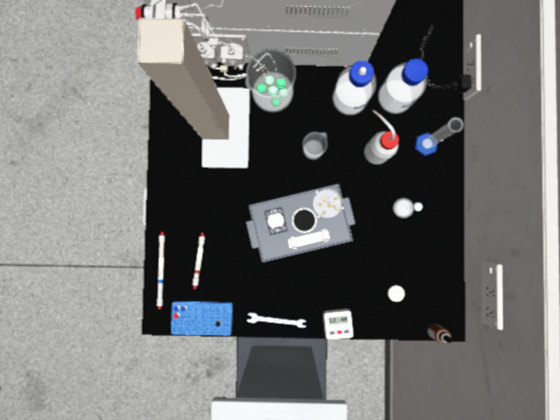

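View pics/scene0.png

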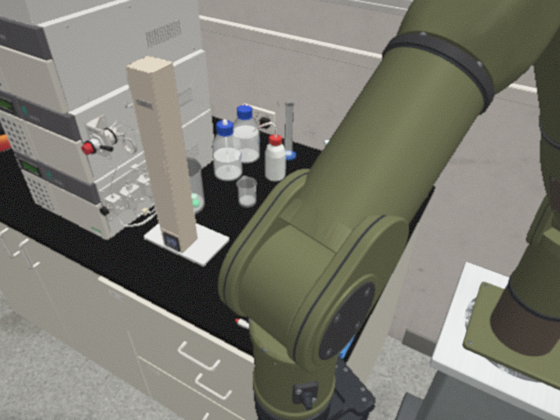

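The top view shows the tray centred near (301,222), the loose cassette at (397,293), the flask body at (403,208) with its stopper at (418,207), the short column at (199,261) and the long one at (161,270). The scene view is mostly blocked by the arm.

Create m.py:
```python
from h import *
im=cv2.imread('pics/top0.png'); p=r.camera_params('top'); hsv=cv2.cvtColor(im,cv2.COLOR_BGR2HSV)
# cassette
def blob(mask,box):
    m=np.zeros_like(mask); x0,y0,x1,y1=box; m[y0:y1,x0:x1]=mask[y0:y1,x0:x1]
    c=max(cv2.findContours(m,0,2)[0],key=cv2.contourArea); return c,cv2.minAreaRect(c)
V=hsv[:,:,2]; bright=(V>60).astype(np.uint8)*255
c,a=blob(bright,(375,275,420,315)); print('cass',a, ray(p,*a[0],.01)); 
c,a=blob(bright,(185,225,215,300)); print('col',a, ray(p,*a[0],.008)); b=cv2.boxPoints(a); print([ray(p,*q,.008)[:2].round(4) for q in b])
c,a=blob((V>30).astype(np.uint8)*255,(235,175,365,270)); print('tray',a, ray(p,*a[0],.010)); b=cv2.boxPoints(a); print([ray(p,*q,.010)[:2].round(4) for q in b])
c,a=blob(bright,(385,190,430,225)); print('flask',a)
for q in[(403,208),(418,207)]: print(ray(p,*q,.024),ray(p,*q,.142))
cv2.imwrite('pics/crop0.png',cv2.resize(im[170:310,180:440],None,fx=3,fy=3,interpolation=2))
```

```bash
python3 m.py
```

```text
cass ((396.00006103515625, 293.0000305175781), (16.970561981201172, 16.970561981201172), 45.0) [ 0.41254925 -0.27430893  0.01      ]
col ((198.20997619628906, 260.52996826171875), (7.071068286895752, 57.558494567871094), 8.13010311126709) [0.48021545 0.19640879 0.008     ]
[array([0.4136, 0.2126]), array([0.5494, 0.1969]), array([0.5473, 0.1801]), array([0.4115, 0.1959])]
tray ((300.1968994140625, 222.5507354736328), (60.78617858886719, 108.25225830078125), 76.55138397216797) [ 0.57507287 -0.04554947  0.01      ]
[array([0.6133, 0.0981]), array([ 0.678 , -0.1532]), array([ 0.5371, -0.1882]), array([0.4729, 0.0613])]
flask ((407.5, 208.0), (20.0, 29.0), 90.0)
[ 0.61310466 -0.28642066  0.024     ] [ 0.60523268 -0.25480478  0.142     ]
[ 0.61605899 -0.32160102  0.024     ] [ 0.60784702 -0.28593646  0.142     ]
```

View pics/crop0.png

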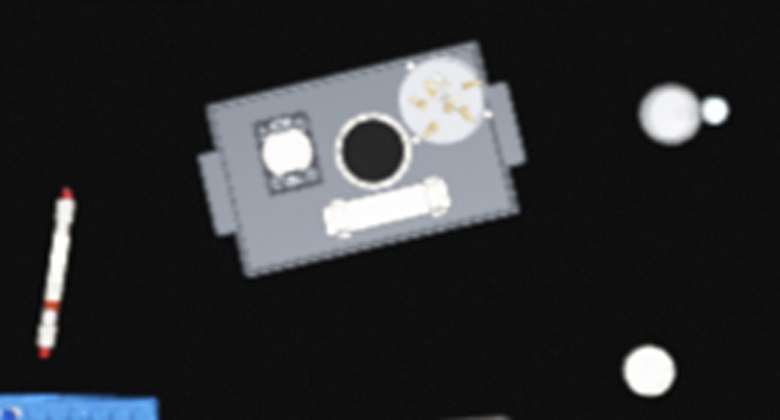

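The crop confirms the tray is yawed about +14°. The dispenser is at about (288,152) in the crop, the nest at (372,150), the cradle at (388,207), and the column runs from (67,190) to (44,352).

Add to h.py:
```python
def go(pos,yaw=None):
    """shift and turn in tool axes to bring TCP to pos, tool down, tool-y at yaw deg (mod 180)"""
    s=r.get_state(); M=R.from_quat(s['eef_rot']).as_matrix(); d=M.T@(np.array(pos)-s['tool_pos'])
    cur=np.degrees(np.arctan2(M[1,1],M[0,1])); yaw=cur if yaw is None else yaw
    dy=(yaw-cur+90)%180-90; a=np.radians(cur+dy); y=np.array([np.cos(a),np.sin(a),0]); z=np.array([0,0,-1.]); T=np.c_[np.cross(y,z),y,z]
    print('d',d.round(4),'rot',R.from_matrix(M.T@T).as_rotvec().round(4),'cur',round(cur,2),'q7',s['q'][6].round(2),'other rz',round(np.radians(-(dy-180*np.sign(dy))),3))
```

```bash
python3 -c "
from h import *
go([.44,.19,.25],83.4)"
```

```text
d [-0.3139 -0.2624 -0.0115] rot [-1.700e-03 -2.000e-04 -3.336e-01] cur 64.29 q7 -0.22 other rz 2.808
```

Units first: shifts go in shares of 0.8 m and turns go in shares of 2 pi rad. So -0.314 m / 0.8 = -0.3925, -0.262 m / 0.8 = -0.3275, -0.334 rad / 6.2832 = -0.0532.

>>> {"method": "steer_hand", "body": {"deltas": [{"jaw":1, "pos":[-0.3925, -0.3275, -0.015], "rot":[0, 0, -0.0532]}, {"jaw":1, "pos":[-0.3925, -0.3275, -0.015], "rot":[0, 0, -0.0532]}, {"jaw":1, "pos":[-0.3925, -0.3275, -0.015], "rot":[0, 0, -0.0532]}, {"jaw":1, "pos":[-0.3925, -0.3275, -0.015], "rot":[0, 0, -0.0532]}, {"jaw":1, "pos":[-0.3925, -0.3275, -0.015], "rot":[0, 0, -0.0532]}, {"jaw":1, "pos":[-0.3925, -0.3275, -0.015], "rot":[0, 0, -0.0532]}, {"jaw":1, "pos":[-0.3925, -0.3275, -0.015], "rot":[0, 0, -0.0532]}, {"jaw":1, "pos":[-0.3925, -0.3275, -0.015], "rot":[0, 0, -0.0532]}, {"jaw":1, "pos":[-0.3925, -0.3275, -0.015], "rot":[0, 0, -0.0532]}, {"jaw":1, "pos":[-0.3925, -0.3275, -0.015], "rot":[0, 0, -0.0532]}]}}

```text
clock: 1.1
tool_pos: [0.4411, 0.1886, 0.2505]
eef_rot: [0.06, 0.998, -0.0, -0.0]
contact_force: [-1.1, -0.5, -0.2]
opening: 1.001
finger_force: 0.0
```

```bash
python3 -c "
from h import *
im,p=snap('wrist','w1.png'); print({k:np.round(np.ravel(v),3) for k,v in p.items()}); s=r.get_state(); print(s['tool_pos'],ray(p,280,210,0), proj(p,s['tool_pos']))
M=R.from_rotvec(np.ravel(p['rvec'])).as_matrix(); print(-M.T@np.ravel(p['tvec']))"
```

```text
{'fx': array([300.309]), 'fy': array([300.309]), 'cx': array([282.331]), 'cy': array([211.112]), 'rvec': array([-2.184, -1.935, -0.275]), 'tvec': array([-0.241, -0.441,  0.286])}
[0.44029779 0.19099737 0.25062237] [0.48247636 0.18139509 0.        ] [284.64919649 261.63405627]
[0.37006705 0.19826595 0.3971229 ]
```

View pics/w1.png

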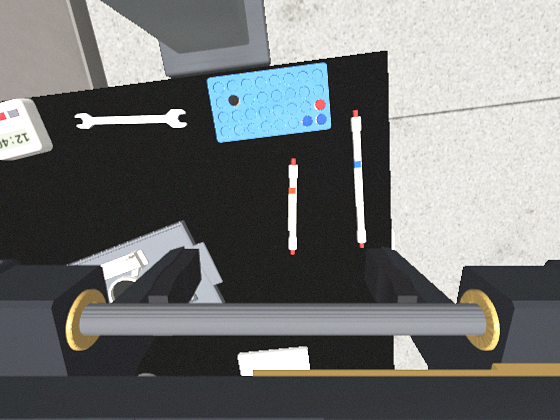

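The wrist view shows the short column upright, from (293,160) to (292,252), with the gripper below it. I'll measure it now.

Run:
```python
from h import *
im=cv2.imread('pics/w1.png'); p=r.camera_params('wrist'); m=np.zeros(im.shape[:2],np.uint8)
m[150:262,270:315]=(im.max(2)[150:262,270:315]>80)*255
c=max(cv2.findContours(m,0,2)[0],key=cv2.contourArea); a=cv2.minAreaRect(c); print(a)
b=cv2.boxPoints(a); e=np.array([ray(p,*q,.0075)[:2] for q in b]); L=[np.linalg.norm(e[i]-e[(i+1)%4]) for i in range(4)]; print(L)
i=int(np.argmax(L)); d=e[(i+1)%4]-e[i]; ang=np.degrees(np.arctan2(d[1],d[0])); C=e.mean(0); print('C',C,'ang',ang)
go([*C,.06],ang+90); go([*C,.002],ang+90)
```

```text
((292.4999694824219, 205.99996948242188), (8.999998092651367, 95.99998474121094), 0.0)
[np.float64(0.13403038575593013), np.float64(0.011569759643711713), np.float64(0.13404744900455642), np.float64(0.012688107833178391)]
C [0.47907915 0.20162618] ang -5.904907336160677
d [-0.0374  0.0149  0.1906] rot [ 0.0006 -0.0004 -0.0128] cur 83.36 q7 0.68 other rz 3.129
d [-0.0374  0.0149  0.2486] rot [ 0.0006 -0.0004 -0.0128] cur 83.36 q7 0.68 other rz 3.129
```

Converted, 0.247 m / 0.8 = 0.3088, 0.24 m / 0.8 = 0.3, -0.013 rad / 6.2832 = -0.0021.

>>> {"method": "steer_hand", "body": {"deltas": [{"jaw":0.5, "pos":[-0.0463, 0.0188, 0.0625], "rot":[0, 0, -0.0021]}, {"jaw":0.5, "pos":[-0.0463, 0.0188, 0.125], "rot":[0, 0, -0.0021]}, {"jaw":0.5, "pos":[-0.0463, 0.0188, 0.1875], "rot":[0, 0, -0.0021]}, {"jaw":0.5, "pos":[-0.0463, 0.0188, 0.2375], "rot":[0, 0, -0.0021]}, {"jaw":0.5, "pos":[-0.0463, 0.0188, 0.275], "rot":[0, 0, -0.0021]}, {"jaw":0.5, "pos":[-0.0463, 0.0188, 0.3], "rot":[0, 0, -0.0021]}, {"jaw":0.5, "pos":[-0.0463, 0.0188, 0.3088], "rot":[0, 0, -0.0021]}, {"jaw":0.5, "pos":[-0.0463, 0.0188, 0.3088], "rot":[0, 0, -0.0021]}], "squeeze": 25}}

```text
clock: 1.95
tool_pos: [0.4777, 0.2035, 0.003]
eef_rot: [0.049, 0.999, 0.0, -0.001]
contact_force: [-0.1, -1.2, 0.4]
opening: 0.498
finger_force: 0.0
```

>>> {"method": "steer_hand", "body": {"deltas": [{"jaw":0}, {"jaw":0}, {"jaw":0}, {"jaw":0}, {"jaw":0}], "squeeze": 25}}

```text
clock: 2.45
tool_pos: [0.4792, 0.2008, 0.0043]
eef_rot: [0.051, 0.999, -0.0, 0.0]
contact_force: [-0.9, -1.1, 5.3]
opening: 0.118
finger_force: 25.0
```

Converted, -0.25 m / 0.8 = -0.3125, -0.2 m / 0.8 = -0.25.

>>> {"method": "steer_hand", "body": {"deltas": [{"jaw":0, "pos":[0, 0, -0.0625]}, {"jaw":0, "pos":[0, 0, -0.125]}, {"jaw":0, "pos":[0, 0, -0.1875]}, {"jaw":0, "pos":[0, 0, -0.25]}, {"jaw":0, "pos":[0, 0, -0.3125]}]}}

```text
clock: 2.95
tool_pos: [0.4783, 0.2011, 0.2558]
eef_rot: [0.051, 0.999, 0.0, -0.0]
contact_force: [1.0, 0.3, -1.5]
opening: 0.122
finger_force: 25.0
```

```bash
python3 -c "
from h import *
go([.52,-.194,.25],14.4)"
```

```text
d [-0.0816 -0.3889  0.0057] rot [-1.0000e-04 -5.0000e-04  1.2178e+00] cur 84.17 q7 0.7 other rz -1.924
```

Converted, -0.389 m / 0.8 = -0.4863, -0.082 m / 0.8 = -0.1025, 1.218 rad / 6.2832 = 0.1939.

>>> {"method": "steer_hand", "body": {"deltas": [{"jaw":0, "pos":[-0.1025, -0.4863, 0.0075], "rot":[0, 0, 0.1939]}, {"jaw":0, "pos":[-0.1025, -0.4863, 0.0075], "rot":[0, 0, 0.1939]}, {"jaw":0, "pos":[-0.1025, -0.4863, 0.0075], "rot":[0, 0, 0.1939]}, {"jaw":0, "pos":[-0.1025, -0.4863, 0.0075], "rot":[0, 0, 0.1939]}, {"jaw":0, "pos":[-0.1025, -0.4863, 0.0075], "rot":[0, 0, 0.1939]}, {"jaw":0, "pos":[-0.1025, -0.4863, 0.0075], "rot":[0, 0, 0.1939]}, {"jaw":0, "pos":[-0.1025, -0.4863, 0.0075], "rot":[0, 0, 0.1939]}, {"jaw":0, "pos":[-0.1025, -0.4863, 0.0075], "rot":[0, 0, 0.1939]}, {"jaw":0, "pos":[-0.1025, -0.4863, 0.0075], "rot":[0, 0, 0.1939]}, {"jaw":0, "pos":[-0.1025, -0.4863, 0.0075], "rot":[0, 0, 0.1939]}]}}

```text
clock: 3.95
tool_pos: [0.5203, -0.1947, 0.2473]
eef_rot: [0.614, 0.789, -0.0, -0.0]
contact_force: [-0.6, 0.6, -0.8]
opening: 0.121
finger_force: 25.0
```

```bash
python3 -c "
from h import *
for i in range(4): r.snapshot('wrist')
im,p=snap('wrist','w2.png'); np.save('p2.npy',p,allow_pickle=True); print(r.get_state()['tool_pos'],r.get_state()['opening'])"
```

```text
[ 0.52104816 -0.19192007  0.24769707] 0.12234600333901349
```

View pics/w2.png

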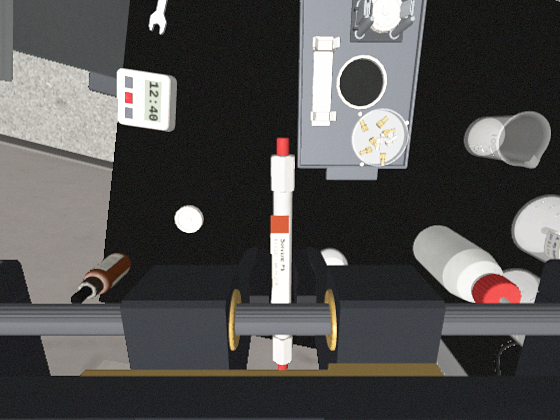

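Create m2.py:
```python
from h import *
im=cv2.imread('pics/w2.png'); p=np.load('p2.npy',allow_pickle=True).item(); hsv=cv2.cvtColor(im,cv2.COLOR_BGR2HSV)
V=hsv[:,:,2].astype(int); S=hsv[:,:,1]
W=((V>200)).astype(np.uint8)*255
def sub(m,x0,y0,x1,y1):
    o=np.zeros_like(m); o[y0:y1,x0:x1]=m[y0:y1,x0:x1]; return o
big=lambda m:max(cv2.findContours(m,0,1)[0],key=cv2.contourArea)
D=sub((V<50).astype(np.uint8)*255,330,52,395,115); e=cv2.fitEllipse(big(D)); print('hole',e, ray(p,*e[0],.012)[:2])
N=sub(W,334,50,390,112); e=cv2.fitEllipse(cv2.convexHull(big(N))); print('ring',e, ray(p,*e[0],.011)[:2]); n=ray(p,*e[0],.012)[:2]
C=sub(W,305,25,345,135); a=cv2.minAreaRect(big(C)); print('cradle',a)
# edges of tray: dark/grey transition on rows
g=V
L=[];Rr=[]
for y in range(5,160,3):
    row=g[y]; 
    x=next(x for x in range(285,330) if row[x:x+3].min()>60); L.append(ray(p,x-.5,y,.012)[:2])
for P in(L,):
    P=np.array(P); v=cv2.fitLine(P.astype(np.float32),cv2.DIST_HUBER,0,1e-4,1e-4).ravel(); d=v[:2]*np.sign(v[1]); print('edge dir',np.degrees(np.arctan2(d[1],d[0]))-90, 'pt',v[2:]); 
    nrm=np.array([d[1],-d[0]]); print('dist nest from edge',(n-v[2:])@nrm)
B=[]
for x in range(303,325,2):
    col=g[:,x]; y=next(y for y in range(185,140,-1) if col[y-2:y+1].min()>60); B.append(ray(p,x,y+.5,.012)[:2])
yv=d; B=np.array(B); print('nest from front edge', ((n-B)@yv).mean(), 'exp ~0.11?')
M=R.from_quat(r.get_state()['eef_rot']).as_matrix(); print('toolx ang',np.degrees(np.arctan2(M[1,0],M[0,0])))
tz=r.get_state()['tool_pos']
r_=sub(((S>130)&(V>120)&((hsv[:,:,0]<10)|(hsv[:,:,0]>170))).astype(np.uint8)*255,270,130,296,165); c=big(r_)[:,0,:]; u=c[:,0].mean(); v=c[:,1].min(); 
q=ray(p,u,v-.5,tz[2]+.003); print('col tip in tool',M.T@(q-tz))
c=sub(W,276,185,292,240); c=cv2.moments(c);
```

```bash
python3 m2.py
```

```text
hole ((339.98876953125, 56.155521392822266), (0.19161681830883026, 8.229445457458496), 0.0) [ 0.5485412  -0.03124138]
ring ((361.3157958984375, 81.60552215576172), (49.578125, 54.99769973754883), 22.535011291503906) [ 0.58130291 -0.05067518]
cradle ((322.5, 88.0), (74.0, 25.0), 90.0)
edge dir 14.202614 pt [ 0.5073777  -0.06428847]
dist nest from edge 0.07476306191776558
nest from front edge 0.10272788778275523 exp ~0.11?
toolx ang 104.57877264131085
col tip in tool [ 0.06700706  0.00060932 -0.00292316]
```

Run:
```python
from h import *
p=np.load('p2.npy',allow_pickle=True).item()
for z in(.02,.033): print(ray(p,323,88,z)[:2])
im=cv2.imread('pics/w2.png')
m=(im.min(2)>200).astype(np.uint8)*255
for b in((308,30,340,60),(308,100,340,130)):
    s=m[b[1]:b[3],b[0]:b[2]]; xs=np.nonzero(s)[1]; rows=[(b[0]+np.nonzero(q)[0].min(),b[0]+np.nonzero(q)[0].max()) if q.any() else None for q in s]; print(rows[::3])
go([.5367,-.0621,.07],14.3)
```

```text
[ 0.5386547 -0.0700324]
[ 0.53742514 -0.07181423]
[None, None, (np.int64(316), np.int64(331)), (np.int64(313), np.int64(339)), (np.int64(313), np.int64(339)), (np.int64(313), np.int64(339)), (np.int64(313), np.int64(333)), (np.int64(315), np.int64(324)), (np.int64(314), np.int64(332)), (np.int64(314), np.int64(332))]
[(np.int64(313), np.int64(330)), (np.int64(313), np.int64(330)), (np.int64(312), np.int64(330)), (np.int64(312), np.int64(329)), (np.int64(311), np.int64(335)), (np.int64(311), np.int64(335)), (np.int64(311), np.int64(335)), (np.int64(312), np.int64(329)), (np.int64(312), np.int64(329)), None]
d [0.1215 0.0478 0.1778] rot [ 0.0002 -0.0011  0.0049] cur 14.58 q7 0.49 other rz -3.137
```

Converted, 0.178 m / 0.8 = 0.2225, 0.16 m / 0.8 = 0.2, 0.005 rad / 6.2832 = 0.0008.

>>> {"method": "steer_hand", "body": {"deltas": [{"jaw":0, "pos":[0.05, 0.02, 0.025]}, {"jaw":0, "pos":[0.1, 0.04, 0.0625], "rot":[0, 0, 0.0008]}, {"jaw":0, "pos":[0.1513, 0.0588, 0.1], "rot":[0, 0, 0.0008]}, {"jaw":0, "pos":[0.1513, 0.0588, 0.15], "rot":[0, 0, 0.0008]}, {"jaw":0, "pos":[0.1513, 0.0588, 0.2], "rot":[0, 0, 0.0008]}, {"jaw":0, "pos":[0.1513, 0.0588, 0.2225], "rot":[0, 0, 0.0008]}, {"jaw":0, "pos":[0.1513, 0.0588, 0.2225], "rot":[0, 0, 0.0008]}, {"jaw":0, "pos":[0.1513, 0.0588, 0.2225], "rot":[0, 0, 0.0008]}, {"jaw":0, "pos":[0.1513, 0.0588, 0.2225], "rot":[0, 0, 0.0008]}]}}

```text
clock: 5.1
tool_pos: [0.5375, -0.0647, 0.0711]
eef_rot: [0.615, 0.789, 0.001, 0.001]
contact_force: [0.5, -1.5, -1.2]
opening: 0.12
finger_force: 25.0
```

```bash
python3 -c "
from h import *
im,p=snap('wrist','w3.png'); np.save('p3.npy',p,allow_pickle=True); go([.5365,-.0621,.0235],14.3); print(r.get_state()['contact_force'])"
```

```text
d [ 0.003  -0.0005  0.0477] rot [ 0.003   0.0007 -0.0035] cur 14.1 q7 0.24 other rz 3.138
[ 0.2504914   0.51420584 -2.02781062]
```

View pics/w3.png

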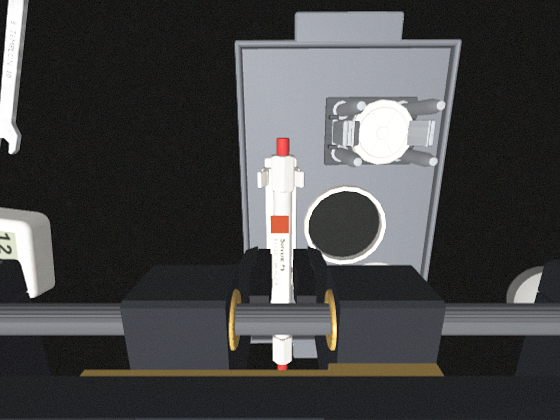

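Column and saddle are nearly aligned: column at column 283.5, upper saddle flares from 258 to 304. The stored cassette is at (383,132) and the nest at (345,225). I'll shift about 1 mm left and lower it.

Converted, 0.048 m / 0.8 = 0.06, 0.003 m / 0.8 = 0.0038.

>>> {"method": "steer_hand", "body": {"deltas": [{"jaw":0, "pos":[0.0038, -0.0013, 0.0125]}, {"jaw":0, "pos":[0.0038, -0.0013, 0.025]}, {"jaw":0, "pos":[0.0038, -0.0013, 0.0375]}, {"jaw":0, "pos":[0.0038, -0.0013, 0.0475]}, {"jaw":0, "pos":[0.0038, -0.0013, 0.055]}, {"jaw":0, "pos":[0.0038, -0.0013, 0.06]}, {"jaw":0, "pos":[0.0038, -0.0013, 0.06]}, {"jaw":0, "pos":[0.0038, -0.0013, 0.06]}]}}

```text
clock: 5.95
tool_pos: [0.5343, -0.0624, 0.0228]
eef_rot: [0.615, 0.788, -0.0, -0.0]
contact_force: [-3.5, 0.7, 12.8]
opening: 0.12
finger_force: 25.0
```

Run:
```python
from h import *
p=np.load('p3.npy',allow_pickle=True).item(); im=cv2.imread('pics/w3.png'); V=im.max(2)
m=np.zeros(V.shape,np.uint8); m[85:180,350:412]=(im.min(2)[85:180,350:412]>195)*255
m=cv2.morphologyEx(m,2,np.ones((5,5))) if 0 else cv2.morphologyEx(m,cv2.MORPH_OPEN,np.ones((9,9),np.uint8))
c=max(cv2.findContours(m,0,1)[0],key=cv2.contourArea); e=cv2.minEnclosingCircle(c); print(e,cv2.fitEllipse(c)); print('disp',ray(p,*e[0],.036))
m=np.zeros(V.shape,np.uint8); m[175:264,295:400]=(im.min(2)[175:264,295:400]>200)*255
n=np.zeros(V.shape,np.uint8);n[180:262,300:392]=(V[180:262,300:392]<50)*255
c=max(cv2.findContours(n,0,1)[0],key=cv2.contourArea); e=cv2.fitEllipse(c); print(e,'nest',ray(p,*e[0],.012))
```

```text
((381.5, 130.5), 33.97803497314453) ((382.86077880859375, 131.5782928466797), (51.910621643066406, 67.35588073730469), 12.934948921203613)
disp [0.57756636 0.0165481  0.036     ]
((310.3053283691406, 255.3218536376953), (13.952373504638672, 25.653106689453125), 97.03475952148438) nest [ 0.56355955 -0.08012973  0.012     ]
```

Converted, -0.2 m / 0.8 = -0.25, -0.18 m / 0.8 = -0.225.

>>> {"method": "steer_hand", "body": {"deltas": [{"jaw":0.35}, {"jaw":0.35}, {"jaw":0.35}, {"jaw":0.35, "pos":[0, 0, -0.0125]}, {"jaw":0.35, "pos":[0, 0, -0.05]}, {"jaw":0.35, "pos":[0, 0, -0.1]}, {"jaw":0.35, "pos":[0, 0, -0.1625]}, {"jaw":0.35, "pos":[0, 0, -0.225]}, {"jaw":0.35, "pos":[0, 0, -0.25]}]}}

```text
clock: 6.85
tool_pos: [0.5367, -0.0625, 0.2268]
eef_rot: [0.615, 0.788, 0.002, 0.003]
contact_force: [0.7, -0.5, -1.0]
opening: 0.349
finger_force: 0.0
```

```bash
python3 -c "
from h import *
im,p=snap('wrist','w4.png'); np.save('p4.npy',p,allow_pickle=True); go([.44,-.35,.2],14.4);go([.4125,-.2743,.2],14.4)"
```

```text
d [-0.2549 -0.1648  0.0273] rot [ 0.0099  0.0031 -0.0058] cur 14.07 q7 0.25 other rz 3.136
d [-0.1748 -0.1731  0.027 ] rot [ 0.0099  0.0031 -0.0058] cur 14.07 q7 0.25 other rz 3.136
```

View pics/w4.png

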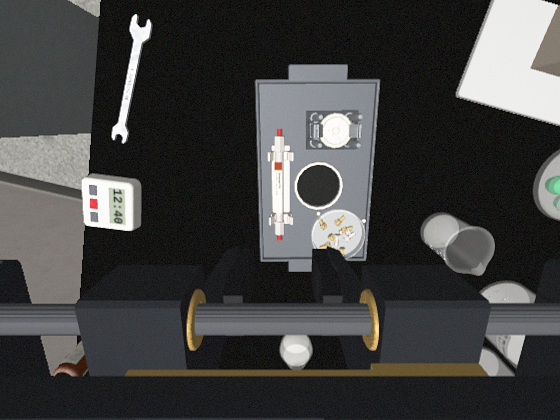

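The column lies in the cradle, from row 130 to row 240 with the saddles around 155 and 222. Now the cassette, which is visible in w2 near (189,219).

Run:
```python
from h import *
p=np.load('p2.npy',allow_pickle=True).item(); im=cv2.imread('pics/w2.png')
m=np.zeros(im.shape[:2],np.uint8); m[195:240,165:215]=(im.min(2)[195:240,165:215]>110)*255
c=max(cv2.findContours(m,0,1)[0],key=cv2.contourArea); e=cv2.fitEllipse(c); q=ray(p,*e[0],.008); print(e,q)
go([*q[:2],.1],14.4)
p=np.load('p4.npy',allow_pickle=True).item(); im=cv2.imread('pics/w4.png')
n=np.zeros(im.shape[:2],np.uint8);n[150:222,285:352]=(im.max(2)[150:222,285:352]<60)*255
c=max(cv2.findContours(n,0,1)[0],key=cv2.contourArea); e=cv2.fitEllipse(c); print(e,'nest',ray(p,*e[0],.012))
n[:]=0; n[105:155,310:358]=(im.min(2)[105:155,310:358]>205)*255; n=cv2.morphologyEx(n,cv2.MORPH_OPEN,np.ones((9,9),np.uint8))
c=max(cv2.findContours(n,0,1)[0],key=cv2.contourArea); e=cv2.fitEllipse(c); print(e,'disp',ray(p,*e[0],.036))
```

```text
((188.4856719970703, 218.63734436035156), (26.76163673400879, 28.187664031982422), 102.16410064697266) [ 0.41138698 -0.27116736  0.008     ]
d [-0.1712 -0.1744  0.127 ] rot [ 0.0099  0.0031 -0.0058] cur 14.07 q7 0.25 other rz 3.136
((317.83990478515625, 184.88372802734375), (38.38779067993164, 40.8598747253418), 64.4336166381836) nest [ 0.5805731  -0.05072084  0.012     ]
((335.50421142578125, 130.16531372070312), (26.956829071044922, 34.647701263427734), 6.521182060241699) disp [0.57849517 0.01590706 0.036     ]
```

Converted, -0.174 m / 0.8 = -0.2175, -0.171 m / 0.8 = -0.2138, 0.003 rad / 6.2832 = 0.0005.

>>> {"method": "steer_hand", "body": {"deltas": [{"jaw":0.7, "pos":[-0.0425, -0.0438, 0.025], "rot":[0.0016, 0.0005, -0.001]}, {"jaw":0.7, "pos":[-0.085, -0.0875, 0.05], "rot":[0.0016, 0.0005, -0.001]}, {"jaw":0.7, "pos":[-0.1275, -0.1313, 0.075], "rot":[0.0016, 0.0005, -0.001]}, {"jaw":0.7, "pos":[-0.17, -0.175, 0.1], "rot":[0.0016, 0.0005, -0.001]}, {"jaw":0.7, "pos":[-0.2138, -0.2175, 0.125], "rot":[0.0016, 0.0005, -0.001]}, {"jaw":0.7, "pos":[-0.2138, -0.2175, 0.175], "rot":[0.0016, 0.0005, -0.001]}, {"jaw":0.7, "pos":[-0.2138, -0.2175, 0.2125], "rot":[0.0016, 0.0005, -0.001]}, {"jaw":0.7, "pos":[-0.2138, -0.2175, 0.2125], "rot":[0.0016, 0.0005, -0.001]}, {"jaw":0.7, "pos":[-0.2138, -0.2175, 0.2125], "rot":[0.0016, 0.0005, -0.001]}]}}

```text
clock: 7.8
tool_pos: [0.4076, -0.27, 0.0519]
eef_rot: [0.612, 0.791, -0.003, -0.005]
contact_force: [0.5, -1.5, 1.0]
opening: 0.702
finger_force: 0.0
```

```bash
python3 -c "
from h import *
go([.4114,-.2712,.003],14.4)"
```

```text
d [-0.0023  0.0039  0.0489] rot [-0.0105 -0.004   0.0013] cur 14.47 q7 0.6 other rz -3.14
```

Converted, 0.049 m / 0.8 = 0.0613, 0.004 m / 0.8 = 0.005, -0.01 rad / 6.2832 = -0.0016.

>>> {"method": "steer_hand", "body": {"deltas": [{"jaw":0.7, "pos":[-0.0025, 0.005, 0.0188], "rot":[-0.0016, -0.0006, 0]}, {"jaw":0.7, "pos":[-0.0025, 0.005, 0.0375], "rot":[-0.0016, -0.0006, 0]}, {"jaw":0.7, "pos":[-0.0025, 0.005, 0.0525], "rot":[-0.0016, -0.0006, 0]}, {"jaw":0.7, "pos":[-0.0025, 0.005, 0.06], "rot":[-0.0016, -0.0006, 0]}, {"jaw":0.7, "pos":[-0.0025, 0.005, 0.0613], "rot":[-0.0016, -0.0006, 0]}, {"jaw":0.7, "pos":[-0.0025, 0.005, 0.0613], "rot":[-0.0016, -0.0006, 0]}], "squeeze": 8}}

```text
clock: 8.4
tool_pos: [0.4118, -0.2714, 0.0031]
eef_rot: [0.613, 0.79, -0.0, 0.001]
contact_force: [-1.0, -0.1, 0.4]
opening: 0.701
finger_force: 0.0
```

>>> {"method": "steer_hand", "body": {"deltas": [{"jaw":0}, {"jaw":0}, {"jaw":0}, {"jaw":0}, {"jaw":0}], "squeeze": 8}}

```text
clock: 8.9
tool_pos: [0.4115, -0.2715, 0.0028]
eef_rot: [0.613, 0.79, -0.0, 0.001]
contact_force: [-0.5, 0.0, 2.8]
opening: 0.415
finger_force: 8.0
```

```bash
python3 -c "
from h import *
go([.41,-.27,.003],-75.6); print(r.get_state()['tool_pos'])"
```

```text
d [ 0.0018 -0.0011 -0.0002] rot [-7.0000e-04  1.1000e-03 -1.5702e+00] cur 14.43 q7 0.6 other rz 1.571
[ 0.41151903 -0.27149447  0.00284404]
```

Converted, -0.04 m / 0.8 = -0.05, -0.02 m / 0.8 = -0.025, 0.15 rad / 6.2832 = 0.0239.

>>> {"method": "steer_hand", "body": {"deltas": [{"jaw":0.7}, {"jaw":0.7}, {"jaw":0.7, "pos":[0, 0, -0.025]}, {"jaw":0.7, "pos":[0, 0, -0.05], "rot":[0, 0, 0.0239]}, {"jaw":0.7, "pos":[0, 0, -0.05], "rot":[0, 0, 0.0477]}, {"jaw":0.7, "pos":[0, 0, -0.05], "rot":[0, 0, 0.0716]}, {"jaw":0.7, "pos":[0, 0, -0.05], "rot":[0, 0, 0.0955]}, {"jaw":0.7, "pos":[0, 0, -0.05], "rot":[0, 0, 0.1194]}, {"jaw":0.7, "pos":[0, 0, -0.05], "rot":[0, 0, 0.1432]}]}}

```text
clock: 9.8
tool_pos: [0.4113, -0.2712, 0.0425]
eef_rot: [0.897, 0.442, -0.0, 0.0]
contact_force: [0.0, 0.1, 0.1]
opening: 0.702
finger_force: 0.0
```

>>> {"method": "steer_hand", "body": {"deltas": [{"jaw":0.7, "rot":[0, 0, 0.0239]}, {"jaw":0.7, "rot":[0, 0, 0.0477]}, {"jaw":0.7, "rot":[0, 0, 0.0716]}, {"jaw":0.7, "rot":[0, 0, 0.0955]}, {"jaw":0.7, "rot":[0, 0, 0.1068]}, {"jaw":0.7, "pos":[0, 0, 0.025], "rot":[0, 0, 0.1068]}, {"jaw":0.7, "pos":[0, 0, 0.0438], "rot":[0, 0, 0.1068]}, {"jaw":0.7, "pos":[0, 0, 0.05], "rot":[0, 0, 0.1068]}, {"jaw":0.7, "pos":[0, 0, 0.05], "rot":[0, 0, 0.1068]}]}}

```text
clock: 10.7
tool_pos: [0.411, -0.2711, 0.0021]
eef_rot: [0.992, 0.125, -0.0, -0.0]
contact_force: [0.5, -0.9, 0.1]
opening: 0.702
finger_force: 0.0
```

```bash
python3 -c "
from h import *
go([.4115,-.2715,.003],-75.6)"
```

```text
d [ 0.0004  0.0005 -0.0009] rot [-0.0003  0.0008  0.0003] cur -75.58 q7 -0.2 other rz -3.141
```

Converted, -0.13 m / 0.8 = -0.1625, -0.1 m / 0.8 = -0.125.

>>> {"method": "steer_hand", "body": {"deltas": [{"jaw":0}, {"jaw":0}, {"jaw":0}, {"jaw":0}, {"jaw":0, "pos":[0, 0, -0.025]}, {"jaw":0, "pos":[0, 0, -0.075]}, {"jaw":0, "pos":[0, 0, -0.125]}, {"jaw":0, "pos":[0, 0, -0.1625]}, {"jaw":0, "pos":[0, 0, -0.1625]}], "squeeze": 40}}

```text
clock: 11.6
tool_pos: [0.4131, -0.2725, 0.1361]
eef_rot: [0.992, 0.126, 0.003, 0.003]
contact_force: [0.4, -0.2, 0.2]
opening: 0.402
finger_force: 40.0
```

```bash
python3 -c "
from h import *
go([.578,.0163,.13],-75.6);print(r.get_state()['opening'])"
```

```text
d [ 0.2317 -0.2386  0.0057] rot [ 0.0062 -0.0046  0.0006] cur -75.57 q7 -0.27 other rz -3.141
0.4024604354698123
```

Converted, -0.238 m / 0.8 = -0.2975, 0.231 m / 0.8 = 0.2888.

>>> {"method": "steer_hand", "body": {"deltas": [{"jaw":0, "pos":[0.0438, -0.0438, 0]}, {"jaw":0, "pos":[0.0875, -0.0875, 0]}, {"jaw":0, "pos":[0.125, -0.1313, 0]}, {"jaw":0, "pos":[0.1688, -0.175, 0]}, {"jaw":0, "pos":[0.2125, -0.2188, 0]}, {"jaw":0, "pos":[0.2563, -0.2625, 0]}, {"jaw":0, "pos":[0.2888, -0.2975, 0]}, {"jaw":0, "pos":[0.2888, -0.2975, 0]}, {"jaw":0, "pos":[0.2888, -0.2975, 0]}, {"jaw":0, "pos":[0.2888, -0.2975, 0]}]}}

```text
clock: 12.6
tool_pos: [0.5748, 0.0151, 0.132]
eef_rot: [0.992, 0.124, -0.001, 0.001]
contact_force: [-0.5, -0.7, 0.1]
opening: 0.397
finger_force: 40.0
```

```bash
python3 -c "
from h import *
im,p=snap('wrist','w5.png'); np.save('p5.npy',p,allow_pickle=True);print(proj(p,[.578,.0163,.036]),proj(p,[.578,.0163,.06]))
go([.578,.0163,.07],-75.6)"
```

```text
[283.0041067  209.09136254] [283.09155514 217.73172789]
d [ 0.0035 -0.0008  0.0622] rot [ 0.0016  0.0014 -0.0026] cur -75.75 q7 -0.83 other rz 3.139
```

View pics/w5.png

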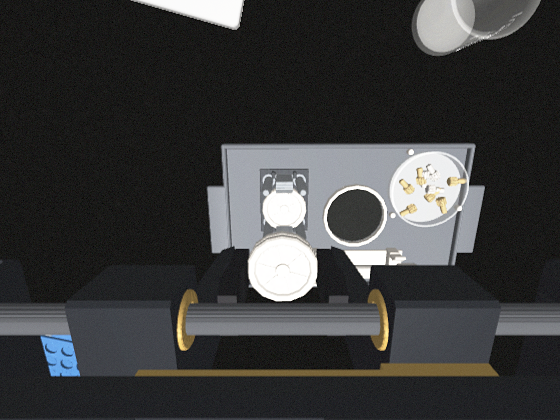

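The held cassette is centred at about (283,267). The stored one is at about (285,210) with the far rods near (268,180) and (302,182). I'll measure the offset exactly.

Run:
```python
from h import *
p=np.load('p5.npy',allow_pickle=True).item(); im=cv2.imread('pics/w5.png'); V=im.min(2)
for y in(205,210,215,220): x=np.nonzero(V[y,255:315]>170)[0]+255; print(y,x.min(),x.max())
for y in(255,262,268,275): x=np.nonzero(V[y,235:330]>150)[0]+235; print(y,x.min(),x.max())
m=np.zeros(V.shape,np.uint8); m[188:226,255:315]=(V[188:226,255:315]>170)*255
c=max(cv2.findContours(cv2.morphologyEx(m,cv2.MORPH_OPEN,np.ones((9,9),np.uint8)),0,1)[0],key=cv2.contourArea); print(cv2.boundingRect(c)); e=cv2.fitEllipse(c); print(e,ray(p,*e[0],.036))
m[:]=0; m[226:304,240:326]=(V[226:304,240:326]>150)*255
c=max(cv2.findContours(cv2.morphologyEx(m,cv2.MORPH_OPEN,np.ones((9,9),np.uint8)),0,1)[0],key=cv2.contourArea); e=cv2.fitEllipse(c); print(cv2.boundingRect(c),e)
s=r.get_state(); q=ray(p,*e[0],s['tool_pos'][2]+.0075); M=R.from_quat(s['eef_rot']).as_matrix(); print('held',q,M.T@(q-s['tool_pos']))
G=im.mean(2).astype(int); cv2.imwrite('pics/c5.png',cv2.resize(im[150:310,215:355],None,fx=5,fy=3.75 if 0 else 3.7,interpolation=2))
```

```text
205 263 305
210 262 305
215 264 304
220 264 304
255 250 315
262 248 316
268 248 316
275 249 316
(263, 193, 43, 33)
((283.9261474609375, 208.762451171875), (35.17576599121094, 45.12467956542969), 89.48572540283203) [0.57846871 0.01562073 0.036     ]
(240, 226, 86, 75) ((282.3760070800781, 258.6947326660156), (82.22725677490234, 82.86211395263672), 21.01091957092285)
held [0.58131976 0.01777057 0.13970844] [ 0.00702529 -0.00133776 -0.00751205]
```

View pics/c5.png

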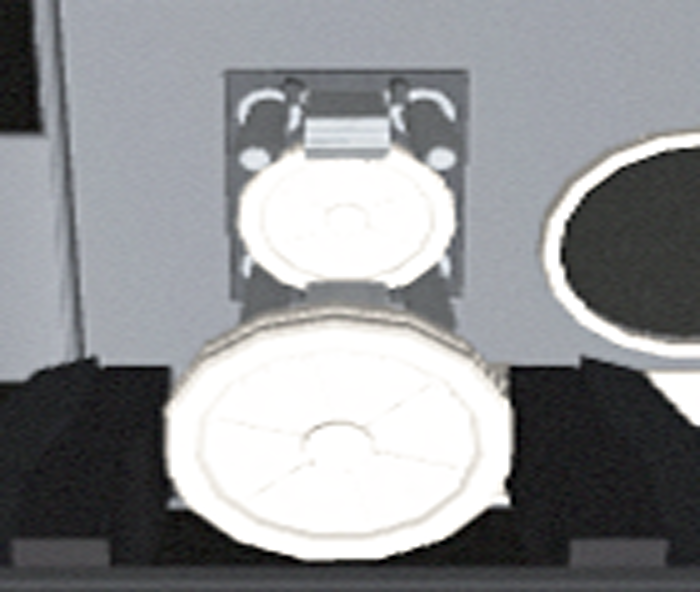

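Run:
```python
from h import *
s=r.get_state(); P=s['tool_pos'];M=R.from_quat(s['eef_rot']).as_matrix(); print(P,s['qd'].round(3) if hasattr(s['qd'],'round') else s['qd'])
p=np.load('p5.npy',allow_pickle=True).item(); pn=r.camera_params('wrist'); print(np.ravel(pn['tvec'])-np.ravel(p['tvec']))
h=ray(p,282.9,268.6,P[2]+.0075); t=ray(p,284.3,208.7,.036)
print('held in tool',M.T@(h-P),'held',h,'stored',t,'delta tool',M.T@(t-h))
```

```text
[0.57483258 0.01473053 0.13220844] [ 0.006 -0.007 -0.001 -0.003 -0.001  0.004 -0.002]
[1.05067772e-04 1.31436419e-04 7.97038433e-05]
held in tool [ 0.0015043  -0.00106965 -0.00750382] held [0.57603466 0.0161516  0.13970844] stored [0.57859873 0.01533009 0.036     ] delta tool [0.00242961 0.00126461 0.10370722]
```

Converted, 0.08 m / 0.8 = 0.1, 0.076 m / 0.8 = 0.095.

>>> {"method": "steer_hand", "body": {"deltas": [{"jaw":0, "pos":[0.0038, 0.0013, 0.025]}, {"jaw":0, "pos":[0.0038, 0.0013, 0.05]}, {"jaw":0, "pos":[0.0038, 0.0013, 0.0688]}, {"jaw":0, "pos":[0.0038, 0.0013, 0.0788]}, {"jaw":0, "pos":[0.0038, 0.0013, 0.085]}, {"jaw":0, "pos":[0.0038, 0.0013, 0.09]}, {"jaw":0, "pos":[0.0038, 0.0013, 0.095]}, {"jaw":0, "pos":[0.0038, 0.0013, 0.1]}, {"jaw":0, "pos":[0.0038, 0.0013, 0.1]}]}}

```text
clock: 13.55
tool_pos: [0.5788, 0.0165, 0.0522]
eef_rot: [0.992, 0.126, -0.0, 0.0]
contact_force: [-0.4, -0.3, -1.0]
opening: 0.394
finger_force: 40.0
```

```bash
python3 -c "
from h import *
go([.578,.0155,.025]);s=r.get_state();print(s['tool_pos'],s['contact_force'],s['opening'],s['moment'])"
```

```text
d [-0.001   0.0007  0.0272] rot [ 0.0008  0.0004 -0.    ] cur -75.57 q7 -0.76 other rz -0.0
[0.578768   0.01647339 0.05218311] [-0.40301841 -0.29824947 -0.95950871] 0.39400899180904514 [-0.11856784  0.23184464  0.00483307]
```

Units first: shifts go in shares of 0.8 m and turns go in shares of 2 pi rad. So 0.021 m / 0.8 = 0.0263, 0.018 m / 0.8 = 0.0225.

>>> {"method": "steer_hand", "body": {"deltas": [{"jaw":0, "pos":[0, 0, 0.0075]}, {"jaw":0, "pos":[0, 0, 0.0125]}, {"jaw":0, "pos":[0, 0, 0.0175]}, {"jaw":0, "pos":[0, 0, 0.0225]}, {"jaw":0, "pos":[0, 0, 0.0263]}, {"jaw":0, "pos":[0, 0, 0.0263]}]}}

```text
clock: 14.15
tool_pos: [0.5799, 0.0155, 0.0317]
eef_rot: [0.992, 0.125, 0.001, 0.001]
contact_force: [0.3, -1.8, 2.9]
opening: 0.402
finger_force: 40.0
```

>>> {"method": "steer_hand", "body": {"deltas": [{"jaw":0, "pos":[0, 0, 0.0025]}, {"jaw":0, "pos":[0, 0, 0.005]}, {"jaw":0, "pos":[0, 0, 0.0075]}, {"jaw":0, "pos":[0, 0, 0.0075]}]}}

```text
clock: 14.55
tool_pos: [0.5797, 0.0156, 0.0255]
eef_rot: [0.992, 0.125, 0.001, 0.001]
contact_force: [1.1, -4.3, 3.7]
opening: 0.4
finger_force: 40.0
```

```bash
python3 -c "
from h import *
s=r.get_state();print(s['tool_pos'],s['contact_force'],s['opening'],s['moment'])"
```

```text
[0.57973097 0.01557732 0.02547732] [ 1.06825675 -4.31819842  3.74300163] 0.39978879501104764 [-0.7485555  -0.11617921  0.0332005 ]
```

Converted, 0.001 m / 0.8 = 0.0013.

>>> {"method": "steer_hand", "body": {"deltas": [{"jaw":0, "pos":[0, 0, 0.0013]}, {"jaw":0, "pos":[0, 0, 0.0013]}, {"jaw":0, "pos":[0, 0, 0.0013]}]}}

```text
clock: 14.85
tool_pos: [0.5797, 0.0157, 0.0247]
eef_rot: [0.992, 0.125, 0.001, 0.001]
contact_force: [1.3, -4.7, 4.1]
opening: 0.399
finger_force: 40.0
```

>>> {"method": "steer_hand", "body": {"deltas": [{"jaw":0.6}, {"jaw":0.6}, {"jaw":0.6}, {"jaw":0.6, "pos":[0, 0, -0.025]}, {"jaw":0.6, "pos":[0, 0, -0.075]}, {"jaw":0.6, "pos":[-0.0625, 0, -0.125]}, {"jaw":0.6, "pos":[-0.1, 0, -0.1625]}, {"jaw":0.6, "pos":[-0.1, 0, -0.1625]}, {"jaw":0.6, "pos":[-0.1, 0, -0.1625]}]}}

```text
clock: 15.75
tool_pos: [0.5011, -0.0027, 0.1551]
eef_rot: [0.992, 0.126, 0.0, -0.0]
contact_force: [-0.2, -0.8, 0.1]
opening: 0.605
finger_force: 0.0
```

Run:
```python
from h import *
im,p=snap('wrist','w6.png'); np.save('p6.npy',p,allow_pickle=True)
u,v=proj(p,[.578,.0155,.036]).astype(int); print(u,v)
x0,y0=max(u-150,0),max(v-80,0); cv2.imwrite('pics/c6.png',cv2.resize(im[y0:y0+160,x0:x0+230,::-1],None,fx=3.4,fy=3.4,interpolation=2)); print(x0,y0)
```

```text
285 115
135 35
```

View pics/c6.png

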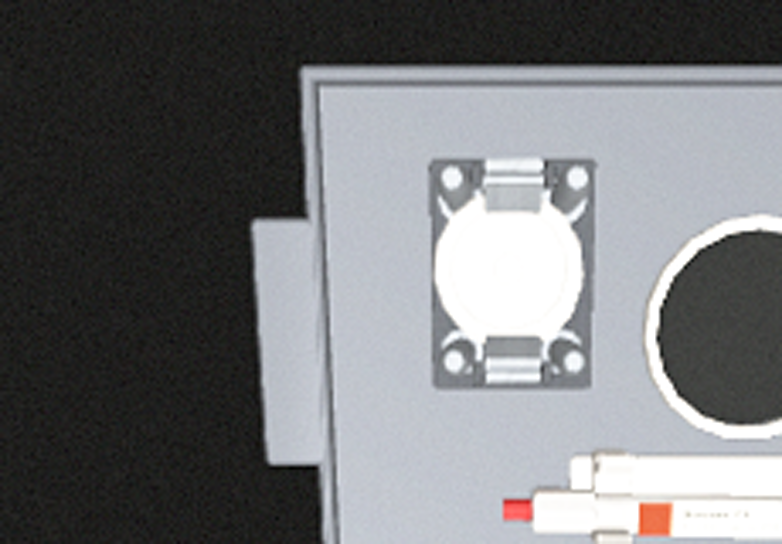

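Both catch noses overlap the cassette, in the crop at (515,195) above and (515,350) below, with the disc centred between the four rods. The column still lies in the cradle. Next is the flask.

```bash
python3 -c "
from h import *
go([.51,-.3,.28],-75.6)"
```

```text
d [-0.0667  0.2902 -0.1258] rot [-0.0001 -0.0008  0.0017] cur -75.5 q7 -0.75 other rz -3.14
```

Converted, 0.29 m / 0.8 = 0.3625, 0.25 m / 0.8 = 0.3125.

>>> {"method": "steer_hand", "body": {"deltas": [{"jaw":0.6, "pos":[0, 0, -0.0625]}, {"jaw":0.6, "pos":[-0.0125, 0.05, -0.1]}, {"jaw":0.6, "pos":[-0.025, 0.1, -0.125]}, {"jaw":0.6, "pos":[-0.0375, 0.15, -0.1563]}, {"jaw":0.6, "pos":[-0.05, 0.2, -0.1563]}, {"jaw":0.6, "pos":[-0.0838, 0.25, -0.1563]}, {"jaw":0.6, "pos":[-0.0838, 0.3125, -0.1563]}, {"jaw":0.6, "pos":[-0.0838, 0.3625, -0.1563]}, {"jaw":0.6, "pos":[-0.0838, 0.3625, -0.1563]}, {"jaw":0.6, "pos":[-0.0838, 0.3625, -0.1563]}]}}

```text
clock: 16.8
tool_pos: [0.5095, -0.3009, 0.2779]
eef_rot: [0.992, 0.126, -0.001, -0.0]
contact_force: [0.1, -0.0, -0.8]
opening: 0.603
finger_force: 0.0
```

Run:
```python
from h import *
im,p=snap('wrist','w7.png'); np.save('p7.npy',p,allow_pickle=True); g=im.min(2); 
a=proj(p,[.608,-.286,.142]); b=proj(p,[.608,-.286,.0]); print(a,b,r.get_state()['tool_pos'])
x0,y0,x1,y1=[int(v) for v in(min(a[0],b[0])-45,max(0,min(a[1],b[1])-45),max(a[0],b[0])+45,max(a[1],b[1])+45)]
for th in(40,80,120,160,200,230):
    m=np.zeros(g.shape,np.uint8); m[y0:y1,x0:x1]=(g[y0:y1,x0:x1]>th)*255
    for c in cv2.findContours(m,0,1)[0]:
        if cv2.contourArea(c)>60: (cx,cy),rad=cv2.minEnclosingCircle(c); print(th,round(cx,1),round(cy,1),round(rad,1),cv2.contourArea(c),cv2.boundingRect(c),ray(p,cx,cy,.142)[:2].round(4),ray(p,cx,cy,.024)[:2].round(4))
```

```text
[295.21192604  91.91974588] [290.98800511 102.58675083] [ 0.50957239 -0.29943842  0.27804759]
40 292.0 96.0 20.6 1211.0 (273, 76, 39, 41) [ 0.6041 -0.2841] [ 0.6142 -0.285 ]
80 292.1 96.1 20.3 1160.0 (274, 76, 38, 41) [ 0.604  -0.2842] [ 0.6141 -0.2852]
120 292.5 96.3 19.8 1110.5 (274, 77, 37, 40) [ 0.6039 -0.2846] [ 0.614  -0.2857]
160 292.5 96.2 19.3 1067.5 (275, 77, 36, 39) [ 0.604  -0.2846] [ 0.6142 -0.2857]
200 293.2 96.4 19.0 1011.0 (275, 78, 36, 38) [ 0.604  -0.2852] [ 0.6141 -0.2866]
230 293.0 96.0 18.4 865.0 (277, 78, 33, 37) [ 0.6043 -0.285 ] [ 0.6145 -0.2862]
```

Run:
```python
from h import *
im=cv2.imread('pics/w7.png'); p=np.load('p7.npy',allow_pickle=True).item()
np.set_printoptions(linewidth=250)
print(im[74:120:2,270:316:2].min(2)); h=cv2.cvtColor(im,cv2.COLOR_BGR2HSV); print(h[74:120:3,270:316:3,1])
g=cv2.resize(im[66:126,262:322],None,fx=6,fy=6,interpolation=2).max(2)
H=cv2.HoughCircles(g,cv2.HOUGH_GRADIENT,1,20,param1=40,param2=12,minRadius=45,maxRadius=75)
if H is not None:
    for x,y,rr in H[0][:4]: print(x/6+262,y/6+66,rr/6,ray(p,x/6+262,y/6+66,.142)[:2])
t=cv2.imread('pics/top0.png'); tp=r.camera_params('top'); m=np.zeros(t.shape[:2],np.uint8); m[195:222,413:428]=(t.min(2)[195:222,413:428]>90)*255
M=cv2.moments(m,True); q=(M['m10']/M['m00'],M['m01']/M['m00']); print('top stopper',q,ray(tp,*q,.142))
for f,pt in((.613,-.286),(.608,-.286)): print(proj(p,[f,pt,.142]),proj(p,[f,pt,.024]))
```

```text
[[ 31  34  35  30  36  32  40  35  30  31  37  35  22  36  33  34  34  31  30  36  32  29  35]
 [ 35  37  36  33  33  34  28  31  26  58  92  97  96  72  36  25  31  31  34  34  31  38  33]
 [ 29  25  38  33  32  34  33 100 152 199 238 232 245 236 201 131  50  27  32  39  34  32  36]
 [ 35  40  30  34  35  39 139 210 226 235 252 253 255 254 255 249 193  99  31  32  32  33  31]
 [ 26  37  36  28  40 155 228 226 236 253 255 255 255 255 255 255 239 202 104  26  26  34  29]
 [ 31  36  35  30 133 226 234 255 252 255 255 255 255 255 255 254 255 228 203  49  31  34  32]
 [ 28  30  36  70 214 228 255 254 253 255 255 255 255 255 255 255 255 252 227 167  27  28  35]
 [ 27  29  29 163 226 252 255 254 254 255 255 255 255 255 255 255 254 254 238 226  50  33  35]
 [ 31  30  56 212 231 255 255 253 253 255 255 255 255 255 255 255 255 255 252 228 158  33  33]
 [ 32  36  88 225 244 255 255 255 253 255 255 255 255 255 255 255 255 255 255 232 191  28  32]
 [ 39  30 122 225 254 255 255 255 252 254 255 255 255 255 255 255 254 255 255 233 206  26  26]
 [ 32  31 131 222 255 255 255 255 254 254 254 255 255 2
[... 1617 characters left out ...]
0  0  0  0  0  0  2  9 39 15]
 [ 8  7 13  1  0  0  0  0  0  0  0  0  3 27  6 12]
 [21 25 23 11  2  1  0  0  0  0  1  3  3 23  8 26]
 [36 13  7 35  5  5  2  2  2  2  2  8 34 14 28  7]
 [34 19 13 23 18 41  5  7  4  4  0 13 21 22 38 13]
 [14 16 14 22 48 31 19 21 13  9  8 21  7 38 14 13]]
292.08334 87.75 11.466667 [ 0.61060767 -0.28246369]
297.41666 88.25 12.216667 [ 0.61137358 -0.28708845]
295.25 85.416664 9.233334 [ 0.61312477 -0.28465329]
300.91666 95.416664 12.400001 [ 0.60647234 -0.2916129 ]
top stopper (417.32911392405066, 206.34177215189874) [ 0.60919725 -0.28454238  0.142     ]
[296.70205276  85.97845006] [292.51456202  97.21039095]
[295.21192604  91.91974588] [291.48737167 101.32566056]
```

```bash
python3 -c "
from h import *
go([.6125,-.2855,.16],-75.6)"
```

```text
d [0.1033 0.0125 0.1179] rot [-0.0015  0.0013  0.0023] cur -75.47 q7 -0.44 other rz -3.139
```

Converted, 0.118 m / 0.8 = 0.1475, 0.11 m / 0.8 = 0.1375.

>>> {"method": "steer_hand", "body": {"deltas": [{"jaw":0.7, "pos":[0.05, 0.0075, 0.0375]}, {"jaw":0.7, "pos":[0.1, 0.015, 0.075]}, {"jaw":0.7, "pos":[0.1288, 0.0156, 0.1125]}, {"jaw":0.7, "pos":[0.1288, 0.0156, 0.1375]}, {"jaw":0.7, "pos":[0.1288, 0.0156, 0.1475]}, {"jaw":0.7, "pos":[0.1288, 0.0156, 0.1475]}, {"jaw":0.7, "pos":[0.1288, 0.0156, 0.1475]}]}}

```text
clock: 17.55
tool_pos: [0.6119, -0.2874, 0.1629]
eef_rot: [0.992, 0.126, 0.001, 0.001]
contact_force: [0.5, -0.4, -0.3]
opening: 0.7
finger_force: 0.0
```

Run:
```python
from h import *
im,p=snap('wrist','w8.png'); np.save('p8.npy',p,allow_pickle=True); g=im.min(2); s=r.get_state(); P=s['tool_pos']; M=R.from_quat(s['eef_rot']).as_matrix()
a=proj(p,[P[0],P[1],.142]); print(P,a)
np.set_printoptions(linewidth=250)
x,y=int(a[0]),int(a[1]); print(x-45,y-60); print(g[y-60:y+48:4,x-45:x+46:4])
```

```text
[ 0.61208194 -0.28773794  0.16335658] [284.62949959 248.74395306]
239 188
[[ 28  31  31  34  31  37 195 248 254 254 254 254 254 254 255 238 179  28  25  27  28  25  16]
 [ 28  32  25  25  31 110 204 255 254 254 255 255 254 254 255 253 206  21  20  28  22  30  31]
 [ 28  27  26  31  19 142 217 254 254 254 254 255 255 255 255 255 209  23  19  20  26  28  24]
 [ 32  31  30  25  31 127 230 254 254 254 254 254 255 255 255 253 214  25  31  25  27  17  25]
 [ 24  32  20  29  26  52 212 247 255 254 254 254 254 255 254 248 203  23  35  23  27  28  30]
 [ 33  29  22  28  31  13 166 248 249 252 254 254 253 254 248 225  95  33  21  30  32  28  29]
 [ 24  34  28  32  25  23  32 203 248 248 242 241 248 250 247 171  30  26  33  27  27  31  28]
 [ 34  29  30  23  30  28  27  24 163 246 248 248 239 230 129  20  30  31  27   9  25  23  25]
 [ 26  29  27  31  37  29  34  28  51 130 165 172 144  31  23  29  25  33  32  31  19  30  28]
 [ 28  31  25  31  2
[... 990 characters left out ...]
6  26  30  28  24  28  32  34  23]
 [ 29  24  25  27  24  26  32  27  28  34  30  29  32  25  24  23  25  27  30  27  28  32  26]
 [ 26  29  27  32  32  24  30  29  29  29  25  30  32  36  30  24  23  33  27  28  26  27  28]
 [ 25  20  36  27  33  28  34  24  26  30  30  23  20  27  23  29  29  31  30  19  26  32  27]
 [ 27  26  30  28  25  27  26  36  28  24  26  27  28  25  28  32  25  25  31  30  28  26  30]
 [ 29  25  33  22  22  27  20  25  21  25  26  30  29  28  27  30  32  33  31  29  26  24  32]
 [ 28  24  23  23  26  23  32  27  28  22  30  24  22  34  28  30  18  33  36  29  25  31  32]
 [ 21  29  29  21  27  28  23  27  30  25  35  28  26  28  31  32  20  21  24  23  33  29  22]]
```

Converted, 0.045 m / 0.8 = 0.0563, 0.0025 m / 0.8 = 0.0031.

>>> {"method": "steer_hand", "body": {"deltas": [{"jaw":0.7, "pos":[0.0006, 0.0031, 0.0188]}, {"jaw":0.7, "pos":[0.0006, 0.0031, 0.0375]}, {"jaw":0.7, "pos":[0.0006, 0.0031, 0.0525]}, {"jaw":0.7, "pos":[0.0006, 0.0031, 0.0563]}, {"jaw":0.7, "pos":[0.0006, 0.0031, 0.0563]}], "squeeze": 15}}

```text
clock: 18.1
tool_pos: [0.6123, -0.2894, 0.1155]
eef_rot: [0.992, 0.126, -0.001, -0.0]
contact_force: [0.5, 0.6, 0.4]
opening: 0.7
finger_force: 0.0
```

>>> {"method": "steer_hand", "body": {"deltas": [{"jaw":0}, {"jaw":0}, {"jaw":0}, {"jaw":0}, {"jaw":0}, {"jaw":0}], "squeeze": 15}}

```text
clock: 18.7
tool_pos: [0.6129, -0.2896, 0.1168]
eef_rot: [0.992, 0.126, 0.0, 0.0]
contact_force: [0.6, -0.7, -1.1]
opening: 0.187
finger_force: 14.8
```

>>> {"method": "steer_hand", "body": {"deltas": [{"jaw":0, "pos":[0, 0, -0.0063]}, {"jaw":0, "pos":[0, 0, -0.025]}, {"jaw":0, "pos":[0, 0, -0.05]}, {"jaw":0, "pos":[0, 0, -0.075]}, {"jaw":0, "pos":[0, 0, -0.075]}, {"jaw":0, "pos":[0, 0, -0.075]}]}}

```text
clock: 19.3
tool_pos: [0.6131, -0.2896, 0.1774]
eef_rot: [0.992, 0.126, 0.001, 0.001]
contact_force: [0.4, 0.3, -0.7]
opening: 0.19
finger_force: 14.7
```

```bash
python3 -c "
from h import *
go([.581,-.0512,.18],-75.6)"
```

```text
d [ 0.0284 -0.2389 -0.003 ] rot [ 0.0015 -0.0011  0.0005] cur -75.57 q7 -0.51 other rz -3.141
```

Converted, -0.239 m / 0.8 = -0.2988, -0.23 m / 0.8 = -0.2875.

>>> {"method": "steer_hand", "body": {"deltas": [{"jaw":0, "pos":[0.0038, -0.025, -0.0063]}, {"jaw":0, "pos":[0.01, -0.0688, -0.0063]}, {"jaw":0, "pos":[0.015, -0.1188, -0.0063]}, {"jaw":0, "pos":[0.0213, -0.1688, -0.0063]}, {"jaw":0, "pos":[0.0275, -0.2188, -0.0063]}, {"jaw":0, "pos":[0.0325, -0.2625, -0.0063]}, {"jaw":0, "pos":[0.035, -0.2875, -0.0063]}, {"jaw":0, "pos":[0.035, -0.2988, -0.0063]}, {"jaw":0, "pos":[0.035, -0.2988, -0.0063]}, {"jaw":0, "pos":[0.035, -0.2988, -0.0063]}]}}

```text
clock: 20.3
tool_pos: [0.5804, -0.0529, 0.1814]
eef_rot: [0.992, 0.125, -0.0, 0.001]
contact_force: [1.0, -0.6, -0.3]
opening: 0.186
finger_force: 14.7
```

Run:
```python
from h import *
im,p=snap('wrist','w9.png'); np.save('p9.npy',p,allow_pickle=True); g=im.min(2); s=r.get_state(); P=s['tool_pos']; print(P,s['opening'])
a=proj(p,[.581,-.0512,.013]); print('nest px',a,'body px',proj(p,[P[0],P[1],P[2]-.0925]))
np.set_printoptions(linewidth=250)
x,y=int(a[0]),int(a[1]); print(x-60,y-50); print(g[y-50:y+60:4,x-60:x+61:4])
go([.581,-.0512,.1235],-75.6)
```

```text
[ 0.58043544 -0.05335571  0.18151922] 0.19064353146525895
nest px [281.67428399 192.9254818 ] body px [283.95405075 214.45639835]
221 142
[[173 178 175 172 170 173 177 174 173 177 177 175 175 178 175 177 180 176 179 180 176 176 177 178 179 178 240 249 249 250 250]
 [172 175 177 174 177 176 172 176 178 174 176 174 172 179 179 179 175 178 181 174 179 176 174 178 177 255 249 250 249 249 250]
 [168 163 163 165 164 174 173 177 175 174 174 178 177 175 178 180 176 182 177 177 177 180 179 179 244 250 249 249 235 249 242]
 [122 123  62 115 126 180 177 175 176 175 176 177 175 176 177 179 178 180 178 179 180 181 181 174 249 250 250 249 177 238 248]
 [109 174  87 136 173 170 175 176 176 176 176 176 180 174 175 178 177 179 176 178 179 177 180 255 250 250 249 249 230 211 251]
 [ 85 112 108 105 235 151 177 179 180 176 176 177 170 176 180 178 177 179 179 177 177 180 179 252 249 200 251 249 219 198 247]
 [118 192 116 197 116 122 179 178 178 178 177 17
[... 2138 characters left out ...]
55 255 230 255 255 255 252 227 245 251 244 232 253 255 255 255 255 250 255 129 134 135 124 192 192]
 [ 83 137 247 247 247 247 251 251 133 146 227 255 255 240 245 243 248 221 255 255 255 254 252 246 245 249 247 247 248  65  70]
 [172 190 252 252 252 253 252 253  55  67 209 255 255 250 223 226 223 225 255 255 255 255 254 252 254 254 252 253 253 161 161]
 [178 181 178 178 176 177 236 222 182 179 193 214 213 192 199 200 201 192 238 239 241 239 193  98 213 216 186 184 183 192 191]
 [172 169 174 175 175  80  35  40  27  34  31  26 171 171 178 177 179 174 173 171  27  30  27  60  35  35 133 176 174 174 175]]
d [ 0.0011 -0.0021  0.058 ] rot [ 0.0026  0.0001 -0.002 ] cur -75.71 q7 -0.75 other rz 3.14
```

Converted, 0.056 m / 0.8 = 0.07, -0.0008 m / 0.8 = -0.001.

>>> {"method": "steer_hand", "body": {"deltas": [{"jaw":0, "pos":[0.0004, -0.001, 0.015]}, {"jaw":0, "pos":[0.0004, -0.001, 0.0313]}, {"jaw":0, "pos":[0.0004, -0.001, 0.0438]}, {"jaw":0, "pos":[0.0004, -0.001, 0.0538]}, {"jaw":0, "pos":[0.0004, -0.001, 0.06]}, {"jaw":0, "pos":[0.0004, -0.001, 0.0663]}, {"jaw":0, "pos":[0.0004, -0.001, 0.07]}, {"jaw":0, "pos":[0.0004, -0.001, 0.07]}]}}

```text
clock: 21.15
tool_pos: [0.5804, -0.0503, 0.1252]
eef_rot: [0.992, 0.126, -0.0, 0.0]
contact_force: [-0.6, 0.1, -0.8]
opening: 0.19
finger_force: 14.7
```

```bash
python3 -c "
from h import *
s=r.get_state();print(s['tool_pos'],s['contact_force'],s['moment'])"
```

```text
[ 0.58041713 -0.05033118  0.12523544] [-0.64805564  0.06519875 -0.76048206] [-0.00787295  0.13249099  0.0114802 ]
```

Converted, 0.003 m / 0.8 = 0.0038, 0.002 m / 0.8 = 0.0025.

>>> {"method": "steer_hand", "body": {"deltas": [{"jaw":0, "pos":[0, 0, 0.0013]}, {"jaw":0, "pos":[0, 0, 0.0025]}, {"jaw":0, "pos":[0, 0, 0.0038]}, {"jaw":0, "pos":[0, 0, 0.0038]}]}}

```text
clock: 21.55
tool_pos: [0.5806, -0.0504, 0.1226]
eef_rot: [0.992, 0.126, 0.0, 0.0]
contact_force: [0.1, 0.3, 0.2]
opening: 0.185
finger_force: 14.8
```

>>> {"method": "steer_hand", "body": {"deltas": [{"jaw":0.3, "pos":[0, 0, 0.0038]}, {"jaw":0.5}, {"jaw":0.5}, {"jaw":0.5}, {"jaw":0.5, "pos":[0, 0, -0.025]}, {"jaw":0.5, "pos":[0, 0, -0.075]}, {"jaw":0.5, "pos":[-0.0375, 0, -0.125]}, {"jaw":0.5, "pos":[-0.1, 0, -0.1625]}, {"jaw":0.5, "pos":[-0.15, 0, -0.1875]}, {"jaw":0.5, "pos":[-0.15, 0, -0.1875]}]}}

```text
clock: 22.55
tool_pos: [0.4597, -0.0824, 0.2749]
eef_rot: [0.992, 0.122, 0.0, -0.0]
contact_force: [1.1, -0.2, -1.0]
opening: 0.501
finger_force: 0.0
```

Run:
```python
from h import *
im,p=snap('wrist','w10.png'); t,tp=snap('top','t10.png'); np.save('p10.npy',p,allow_pickle=True); g=im.min(2)
n=[.5808,-.0512]; print('proj base/top',proj(p,n+[.013]),proj(p,n+[.148]))
b,c=proj(p,n+[.013]),proj(p,n+[.148]); np.set_printoptions(linewidth=250)
x0=int(c[0])-45; y0=max(0,int(min(b[1],c[1]))-40); print(x0,y0); print(g[y0:int(max(b[1],c[1]))+40:4,x0:x0+92:4])
g=cv2.cvtColor(t,cv2.COLOR_RGB2GRAY); print('top stopper proj',proj(tp,n+[.148])); a=proj(tp,n+[.148]).astype(int); print(g[a[1]-10:a[1]+11:2,a[0]-16:a[0]+17:2])
```

```text
proj base/top [282.64279251  80.34590698] [282.62135173  57.56724043]
237 17
[[ 28  24  25  28  24  24  21  21  23  32  21  25  27  30  27  29  24  33  26  33  24  22  22]
 [ 67  68  69  69  68 101 109 124 125  97  99  99  98  97 102 100 100 102 100 106 108 109 102]
 [117 116 112 109 108 105 100 100  99 108 109 104 104 103 101  98 102  99 112 105 107 225 102]
 [175 179 178 175 180 178 179 183 175 178 177 175 177 177 179 179 176 178 174 180 173 252 219]
 [180 177 176 179 177 176 179 175 175 179 178 177 176 173 179 180 179 174 175 178 245 243 250]
 [175 177 180 177 178 176 175 180 178 178 180 179 178 182 181 180 182 173 180 223 252 250 250]
 [129 183 178 175 177 180 179 181 176 179 180 178 177 174 178 184 176 178 175 237 250 249 236]
 [138 112 126 177 177 179 175 179 177 178 176 180 177 184 17
[... 1872 characters left out ...]
166 168 201 237 237 189 188 241 242 189 173 236 241 241 241]
 [166 166 167 217 231 193 203 209 188 144 153 236 208 203 240 241 239]
 [166 165 192 223 218 245 249 249 248 236 167 113 233 194 212 239 229]
 [167 168 213 210 246 249 246 235 237 249 233 143 134 237 194 228 223]
 [166 173 215 235 249 247 239 253 251 245 247 184  83 229 215 214 178]
 [167 188 214 240 249 244 248 254 253 250 250 197  71 234 194 168 170]
 [168 189 212 236 250 249 243 253 253 249 250 190  67 236 195 169 170]
 [168 188 234 216 249 251 246 247 249 251 241 159  78 229 185 170 170]
 [168 176 239 191 230 250 251 252 252 245 195  93 160 238 170 171 171]
 [169 168 190 233 169 201 234 239 222 182  94 108 236 192 170 171 171]]
```

```bash
python3 -c "
from plant import r
print(r.finish_job())"
```

```text
the job is handed in; nothing more can be done
None
```

I handed the job in at about 22.6 s: the camera checks show the cassette under both catches and the short column in its cradle, and the flask, placed last, in its nest. The hand-in returned no verdict.

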